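# Gauge the depth of a grinder's bearing bore

### The arm

A 6-joint arm with a two-finger parallel gripper is mounted at the origin on the work surface. World frame = base frame: x ahead of the robot, y to its left, z up, the work surface at z = 0. Lengths are in m, angles in rad, forces in N, time in s.
With the tool pointing down it reaches from about 0.325 to 0.775 m from the base axis. Payload 5.5 kg.
Tool frame: the origin (TCP) lies on the centre line of the jaws, within the pads' length; the fingertips stand 22 mm ahead of it and the grasp point (between the pads) lies 3 mm ahead of it; z points along the fingers, y is the direction in which the jaws open and shut (so a half turn about z gives the same grasp; the last joint's range is limited). The gripper opens to 88 mm and grips with 3 to 60 N. Pads are 20 mm wide; open, the fingers measure 115 mm over their backs; the gripper's body (75 mm by 178 mm) begins 61 mm behind the grasp point.
Start: joints at [1.262, 0.091, 1.231, -0, 1.82, -0.057], TCP at [0.149, 0.581, 0.245] pointing down, gripper open.
Joint ranges: [-2.87, 2.87], [-0.86, 2.18], [0.17, 2.46], [-1.51, 4.65], [0.06, 2.69], [-2.65, 2.65]. Speed limits (rad/s): [2.57, 2.57, 3.01, 3.14, 3.14, 3.14].

### API

Orientations are given as a 3x3 rotation matrix whose columns are the frame's x, y, z axes.
In Python, from station import manip, eyes gives the robot as it stands.
- The arm moves only by the tool carry_out, never from a script. Its arguments are lists of equal length, an entry for each row: "dp": the shift along the world's x, y, z in cm, a list of three; "delta_rot": the turn, a rotation vector about the world's x, y, z in rad, a list of three; "gripper": the finger opening in cm, from 0 to 8.78. In form: {"dp": [[tx, ty, tz], ...], "delta_rot": [[wx, wy, wz], ...], "gripper": [gripper, ...]}. A call has 1 to 10 rows; each row shifts and turns the commanded pose from where the row before left it; what a row does not reach is not made up. A row lasts 1/10 s, in which the tool goes at most 50 mm and 8.59 degrees, less where a joint would pass 70% of its speed; a pose out of reach is approached as far as the arm can. A call is refused whole if a number of a shift passes 5 or a number of a turn 0.15, either way. A call with a gripper value outside its range is refused whole. The fingers move at their own pace and stop on an object; "squeeze" is the grip in N (left out, the last holds). Time passes only in rows, so rows that do not move let the fingers close. It gives the time, the measured TCP pose, the force and the opening at its end, in the units of the state.
- manip.state(): the state, without advancing time (a new reading comes with each control period).
- eyes.grab_frame(name): name is "scene" or "side" or "wrist"; returns the picture (384x512x3 uint8, blue, green, red); there is no depth.
- eyes.camera_params(name): a dict with "K" (3x3 intrinsics, pixels), "cam_to_world" (4x4, takes a point from camera to world coordinates); the wrist camera has in their place "tool_from_camera" (4x4, takes a point from camera to tool coordinates, whose origin is the TCP and whose axes are the flange's). Camera axes: x right, y down, z forward; pixel columns grow to the right and rows downward; lengths in m; the calibration is good to about 2 mm. A picture is of the moment at which its call begins: read the wrist's pose just before it. camera_params takes no time and is no camera call.
- manip.sign_off(): hands the job in, once; it reports no verdict.
The state is a dict: "clock": time; "q": joint angles; "joint_velocities": joint speeds; "tau": joint torques, N m; "tool_pos": TCP position; "orientation": TCP orientation; "wrist_force": force on the tool from outside, world axes, zero at the start; "torque": the same for the moment, N m; "grip_width": opening from 0.0 (shut) to 1.0 (fully open).
Only numpy, scipy, OpenCV 4.12 (cv2) and the standard library are available. Lean on these libraries where they do the work, as an engineer would, in place of code of your own. Each camera call takes 0.05 s, during which the arm holds its last target. There are 200 camera calls.

### The job

Flip up the spring finger that holds the blanking plate on the slanted grinder housing, lift the plate off and lay it flat, lug up, in the clear tray. Then take the depth gauge from its wooden stand, lower its rod straight into the uncovered blind bore until it bottoms out with its sliding stop disc pushed flat against the housing's face, and keep it pressed there firmly for about two seconds. Let go and leave the gauge standing in the bore with rod on the bottom and stop on the face, the finger still up, and do not disturb the jar, mug and brush.

Things in the scene. Friction and masses are not known exactly. Their poses are not given: they have to be found in the camera images.
- bore_mouth (a point): Centre of the mouth of the blind bore (diameter 11 mm, 2 mm chamfer) in the slanted face of the grey housing, 90 mm above the table, under the plate at the start. Axes: z along the bore, out of the face (30 degrees from vertical, leaning to the robot's side); x up the slope; y level across the face.
- housing: The grey grinder housing, fixed; origin and axes as bore_mouth. Its face spans x -55..75 mm, y -48..48 mm. On the face, 46 mm down the slope from the bore, two steel pins (diameter 8, height 8 mm, 16 mm either side of the middle) keep the plate from sliding; four bolt heads 4 mm high lie near the corners.
- bore_floor: Flat bottom of the bore, inside the housing; origin at the centre of its surface, axes as bore_mouth. The bore's depth differs from start to start, 34 to 46 mm, so feel for it. It does not yield. Pressing the rod home takes more than the 2.5 N that only slides the stop.
- finger (a joint): Spring hold-down finger, hinged 60 mm up the slope from the bore and 12 mm above the face. 0: its nose (pad 32 to 40 mm down-slope of the hinge) presses the plate's upper end with about 1.5 N. Grows (rad) as the nose rises, to 1.2 fully up. Released below about 0.6 it springs shut; beyond about 0.9 the weight of its ball keeps it open. Opened by pushing the ball up the slope, under 5 N.
- finger_ball (a point): Centre of the steel ball (36 mm) on the finger's handle, the thing to push. Ball centre 55 mm from the hinge; when shut it is 19 mm up-slope of the hinge and 64 mm above the face. Pushed up the slope, away from the robot, it swings about the hinge and sinks: fully open it is 55 mm up-slope of the hinge, 13 mm above the face. A bar 14 mm wide joins it to the hinge. Axes as bore_mouth when shut.
- cover_lug (a point): Centre of the upright lug of the aluminium blanking plate (loose, about 90 g). Plate 76 x 46 x 5 mm (x, y, z); the lug is 20 mm long (x), 14 mm thick (y), and stands 34 mm above the plate. The lug is 24 mm from the plate's middle in -x; at the start that is its down-slope end. z of this point is out of the plate, its centre 22 mm above the plate's underside.
- cover_mid (a point): Middle of the blanking plate itself (half its thickness), axes x long, y short, z to the lug's side.
- cover: The blanking plate with its lug as one loose part; origin at the middle of its underside. Its axes are not the plate's own (they are level while it lies on the slanted face): use cover_mid for how it lies.
- tray: Open clear plastic tray 160 x 125 x 28 mm (x, y, z), wall and floor 4 mm, fixed to the table, empty; origin in the middle of its underside, z up.
- stand: Wooden gauge stand, block 70 x 70 x 35 mm, fixed; origin in the middle of its underside. The gauge stands upright in a 9 mm hole, 24 mm deep, in the middle of its top.
- gauge_knob (a point): Centre of the round black knob on top of the depth gauge (diameter 24 mm, 32 mm tall), the place to hold it. The gauge is loose, about 150 g; z of this point runs along the rod from tip to knob. The knob's centre is 108 mm from the rod's tip.
- gauge_tip (a point): Tip of the gauge's steel rod (diameter 8 mm, 92 mm long below the knob, chamfered tip).
- gauge: The depth gauge: rod, knob and sliding stop disc; origin at the tip of the rod, z along the rod to the knob.
- stop (a joint): The gauge's sliding stop disc (46 mm diameter, 10 mm thick) on the rod: its underside is 26 mm plus this value (m) from the tip. Friction of 2.5 N holds it wherever it is; it starts 27 to 32 mm from the tip, lower than the bore is deep, so it meets the face first and is pushed up the rod as the rod goes on down.
- stop_foot (a point): Centre of the underside of the stop disc, z along the rod.
- jar: Amber glass jar with steel cap, 72 mm diameter, 110 mm tall, a bystander; origin at its underside.
- mug: White mug, 76 mm diameter, 85 mm tall, a bystander; origin at its underside.
- brush: Hand brush lying on the table, a bystander.
There are look-alikes about, which are no part of the job. There is more than one size of the gauge; the job needs the middle-sized.

How it is judged:
By the outcome, as a careful person would: the job done as asked, in the order asked, and still so for the second after the job is handed in, with the robot touching nothing.
It also fails if it takes over 69 s, if anything falls off the work surface, if the arm or the gripper's body presses on something with over 40 N, if the wrist force passes 120 N, or if a joint passes its speed limit or range.

## Working session

There is one attempt and no reset: what is moved stays moved. The work goes in short steps, Python scripts to look and compute and a tool call to move; the robot and the scene stay as the last step left them, time stands still between calls to the robot, and variables do not carry over. Pictures are saved under pics/ and viewed, about 8 in all and at most 12, crops included, and the job is handed in when it is done.

Besides the shell and the picture viewer there is one more tool, called after "Request:" as name(argument=value, ...) on one line, values as JSON. carry_out: Moves the arm, as the interface text tells. Its arguments: {"type":"object","properties":{"dp":{"type":"array","items":{"type":"array","items":{"type":"number"}}},"delta_rot":{"type":"array","items":{"type":"array","items":{"type":"number"}}},"gripper":{"type":"array","items":{"type":"number"}},"squeeze":{"type":"number"}},"required":["dp","delta_rot","gripper"]}

```bash
mkdir -p pics; ls; python3 - <<'E'
from station import manip, eyes
import cv2, numpy as np
np.set_printoptions(precision=4,suppress=True)
for n in ("scene","side"):
    im=eyes.grab_frame(n); cv2.imwrite(f"pics/{n}0.png",im)
    p=eyes.camera_params(n); print(n,np.array(p["K"]),np.array(p["cam_to_world"]))
print(eyes.camera_params("wrist"))
a=cv2.imread("pics/scene0.png");b=cv2.imread("pics/side0.png")
cv2.imwrite("pics/a1.png",cv2.resize(a,(800,600),interpolation=cv2.INTER_CUBIC))
cv2.imwrite("pics/b1.png",cv2.resize(b,(800,600),interpolation=cv2.INTER_CUBIC))
print(manip.state())
E
```

```text
pics
scene [[353.3695   0.     260.9245]
 [  0.     353.3695 190.0207]
 [  0.       0.       1.    ]] [[ 0.2351  0.7283 -0.6437  1.1239]
 [ 0.9718 -0.164   0.1695 -0.0668]
 [ 0.0179 -0.6654 -0.7463  0.7411]
 [ 0.      0.      0.      1.    ]]
side [[347.7784   0.     257.8382]
 [  0.     347.7784 192.4231]
 [  0.       0.       1.    ]] [[ 0.9191 -0.3103  0.2428  0.4215]
 [-0.3938 -0.7086  0.5854 -0.4342]
 [-0.0096 -0.6337 -0.7735  0.7363]
 [ 0.      0.      0.      1.    ]]
{'K': array([[266.0492,   0.    , 251.1703],
       [  0.    , 266.0492, 192.9556],
       [  0.    ,   0.    ,   1.    ]]), 'tool_from_camera': array([[-0.0008, -0.9537, -0.3008,  0.0831],
       [ 1.    , -0.001 ,  0.0005, -0.0001],
       [-0.0008, -0.3007,  0.9537, -0.14  ],
       [ 0.    ,  0.    ,  0.    ,  1.    ]])}
{'clock': 0.1, 'q': array([ 1.2623,  0.0918,  1.2317,  0.    ,  1.8198, -0.0567]), 'joint_velocities': array([ 0.0002, -0.0028, -0.0018, -0.0021, -0.0001, -0.0013]), 'tau': array([  0.0015, -44.7859, -40.757 ,   0.0699,   0.0285,  -0.0002]), 'tool_pos': array([0.1494, 0.5809, 0.2436]), 'orientation': array([[-0.9685,  0.2491, -0.0005],
       [ 0.2491,  0.9685, -0.0016],
       [ 0.0001, -0.0017, -1.    ]]), 'wrist_force': array([ 0.8734, -0.4192, -0.4763]), 'torque': array([-0.0011,  0.0038,  0.0231]), 'grip_width': 0.9978256547327625}
```

View pics/a1.png

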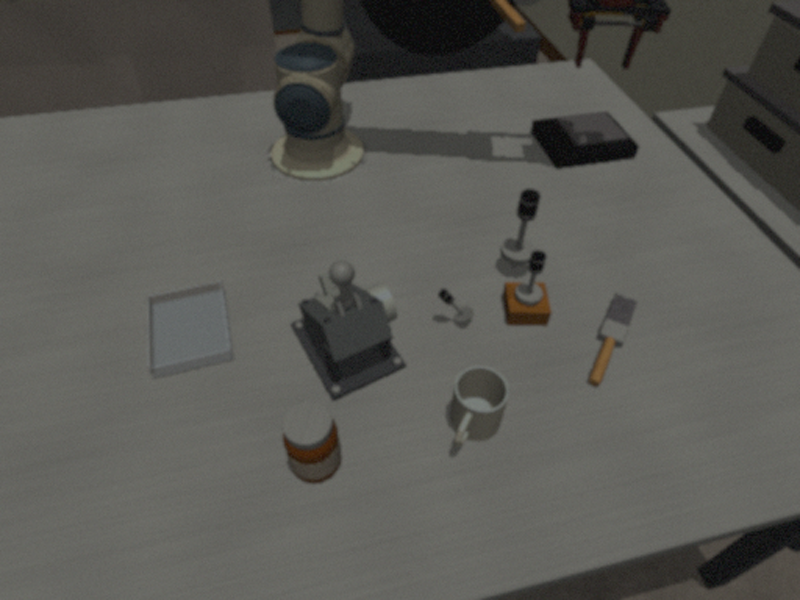

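View pics/b1.png

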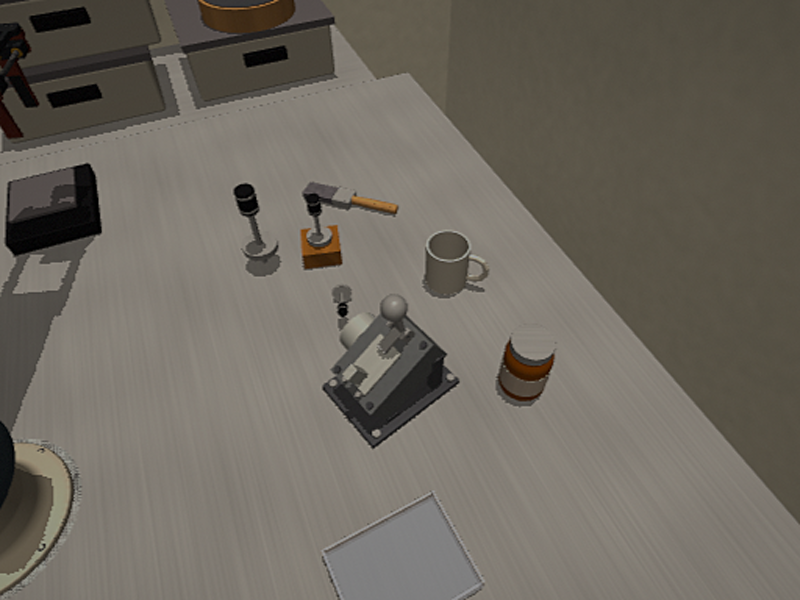

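The scene view shows the housing at about (345,340) with its ball at (342,272), the tray at (190,330), the jar at (312,440) and the mug at (480,400). Three gauges fit the description at first sight: a large one standing free (528,205), one in the wooden stand (537,262) and a small one lying down (455,305). The one in the stand is the middle-sized. I'll enlarge to confirm that and measure.

```bash
cat > h.py <<'E'
from station import manip, eyes
import cv2, numpy as np
np.set_printoptions(precision=4,suppress=True)
def cam(n):
    p=eyes.camera_params(n); K=np.array(p["K"])
    if n=="wrist":
        s=manip.state(); T=np.eye(4); T[:3,:3]=s["orientation"]; T[:3,3]=s["tool_pos"]
        return K,T@np.array(p["tool_from_camera"])
    return K,np.array(p["cam_to_world"])
def ray(c,uv):
    K,T=c; d=T[:3,:3]@np.linalg.inv(K)@np.array([uv[0],uv[1],1.]); return T[:3,3],d/np.linalg.norm(d)
def onz(c,uv,z):
    o,d=ray(c,uv); return o+d*(z-o[2])/d[2]
def tri(obs):
    A=np.zeros((3,3));b=np.zeros(3);R=[ray(c,uv) for c,uv in obs]
    for o,d in R:
        P=np.eye(3)-np.outer(d,d);A+=P;b+=P@o
    x=np.linalg.solve(A,b); return x,[np.linalg.norm((np.eye(3)-np.outer(d,d))@(x-o)) for o,d in R]
def proj(c,X):
    K,T=c; p=K@(T[:3,:3].T@(np.asarray(X)-T[:3,3])); return p[:2]/p[2]
E
python3 - <<'E'
from h import *
S,D=cam("scene"),cam("side"); k=1.5625
for n,a,b in [("ball",(342,272),(394,308)),("knob",(537,262),(313,205)),("big",(528,205),(246,200)),("jarcap",(310,420),(535,343)),("mugtop",(481,388),(448,246))]:
    print(n,*tri([(S,np.array(a)/k),(D,np.array(b)/k)]))
for p in [(150,290),(226,285),(232,352),(153,372)]: print("tray",onz(S,np.array(p)/k,.028))
for p in [(298,325),(337,388),(401,364)]: print("base S",onz(S,np.array(p)/k,.01))
for p in [(333,384),(376,434),(452,379)]: print("base D",onz(D,np.array(p)/k,.01))
a=cv2.imread("pics/scene0.png");b=cv2.imread("pics/side0.png")
f=lambda im,x,y,w,h,s:cv2.resize(im[y:y+h,x:x+w],(w*s,h*s),interpolation=cv2.INTER_CUBIC)
out=np.zeros((600,800,3),np.uint8)
out[:300,:400]=f(a,178,160,100,75,4); out[:300,400:]=f(a,270,115,100,75,4)
out[300:,:400]=f(b,200,183,100,75,4); out[300:,400:]=f(b,140,110,100,75,4)
cv2.imwrite("pics/crop1.png",cv2.convertScaleAbs(out,alpha=1.5))
E
```

```text
ball [ 0.579  -0.0207  0.1839] [np.float64(0.0017980272643945544), np.float64(0.001798027264394574)]
knob [0.5579 0.2961 0.1157] [np.float64(0.0011052704256893284), np.float64(0.0011052704256893598)]
big [0.4528 0.317  0.1463] [np.float64(0.0008493126043797952), np.float64(0.0008493126043798357)]
jarcap [ 0.7572 -0.0983  0.107 ] [np.float64(0.004614670794333606), np.float64(0.0046146707943336635)]
mugtop [0.7442 0.1421 0.0815] [np.float64(0.0009857837542400704), np.float64(0.000985783754240086)]
tray [ 0.3953 -0.3362  0.028 ]
tray [ 0.4118 -0.2086  0.028 ]
tray [ 0.5611 -0.2028  0.028 ]
tray [ 0.5727 -0.3209  0.028 ]
base S [ 0.5144 -0.0966  0.01  ]
base S [ 0.6523 -0.0514  0.01  ]
base S [0.6308 0.055  0.01  ]
base D [0.4858 0.0064 0.01  ]
base D [ 0.5163 -0.097   0.01  ]
base D [ 0.6574 -0.0586  0.01  ]
```

View pics/crop1.png

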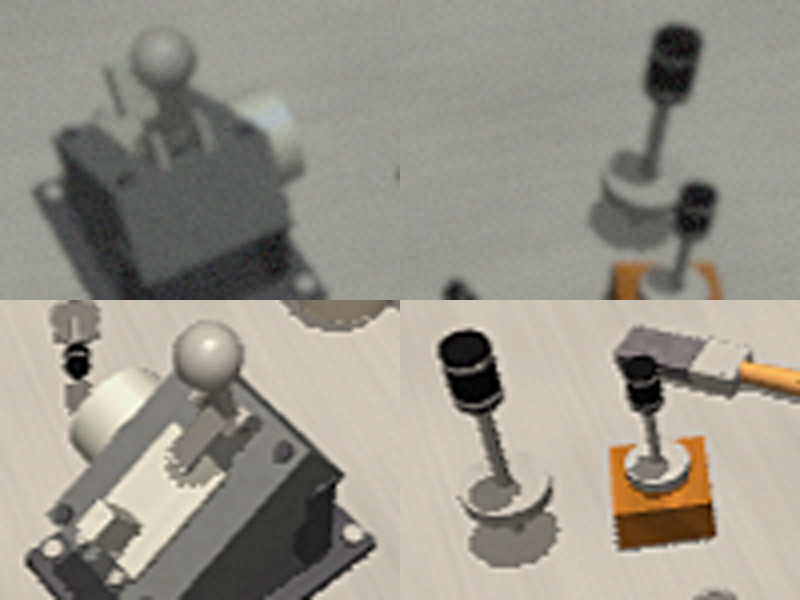

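The crop confirms it. The big gauge stands free on the table and the small one lies beside the housing. The gauge in the stand is the middle one: its knob measures z ≈ 0.116 m against 0.119 expected from the stand's and gauge's dimensions. Next I'll move to a tilted viewing pose over the housing.

```bash
cat >> h.py <<'E'
from scipy.spatial.transform import Rotation as Ro
YAW=0.272; B=np.array([0.544,-0.0305,0.090])
def hf(yaw):
    u=np.array([np.cos(yaw),np.sin(yaw),0]);e=np.array([0,0,1.])
    x=u*np.cos(np.pi/6)+e*.5; z=-u*.5+e*np.cos(np.pi/6); return np.stack([x,np.cross(z,x),z],1)
def go(p,R):
    s=manip.state(); print("t",round(s["clock"],2),"tcp",s["tool_pos"],"dp_cm",(np.asarray(p)-s["tool_pos"])*100,"rot",Ro.from_matrix(R@s["orientation"].T).as_rotvec(),"F",s["wrist_force"],"g",round(s["grip_width"]*8.78,2))
FL=np.diag([-1,1,-1.])
E
python3 - <<'E'
from h import *
H=hf(YAW); go(B+H@[.03,0,.12],H@FL)
E
```

```text
t 0.1 tcp [0.1494 0.5809 0.2436] dp_cm [ 36.1814 -62.0519  -3.4714] rot [ 0.007  -0.5296  0.5121] F [ 0.8734 -0.4192 -0.4763] g 8.76
```

Request:
carry_out(dp=[[2.2,-3.8,1.2],[2.2,-3.8,1.2],[2.2,-3.8,1.2],[2.2,-3.8,1.2],[2.2,-3.8,1.2],[2.2,-3.8,0],[2.2,-3.8,0],[2.2,-3.8,0],[2.2,-3.8,0],[2.2,-3.8,0]], delta_rot=[[0,-0.053,0.051],[0,-0.053,0.051],[0,-0.053,0.051],[0,-0.053,0.051],[0,-0.053,0.051],[0,-0.053,0.051],[0,-0.053,0.051],[0,-0.053,0.051],[0,-0.053,0.051],[0,-0.053,0.051]], gripper=[0,0,0,0,0,0,0,0,0,0], squeeze=20)

```text
clock: 1.1
tool_pos: [0.3696, 0.2, 0.3044]
orientation: [[-0.832, -0.269, 0.486], [-0.236, 0.963, 0.13], [-0.503, -0.006, -0.864]]
wrist_force: [0.8, 0.1, -0.2]
grip_width: 0.134
```

Request:
carry_out(dp=[[2.4,-4.0,-1.5],[2.4,-4.0,-1.5],[2.4,-4.0,-1.5],[2.4,-4.0,-1.5],[2.3,-4.0,-1.7],[2.3,-4.0,-1.7],[0,0,0],[0,0,0],[0,0,0]], delta_rot=[[0,0,0],[0,0,0],[0,0,0],[0,0,0],[0,0,0],[0,0,0],[0,0,0],[0,0,0],[0,0,0]], gripper=[0,0,0,0,0,0,0,0,0])

```text
clock: 2.0
tool_pos: [0.5114, -0.0381, 0.2114]
orientation: [[-0.833, -0.267, 0.484], [-0.233, 0.964, 0.13], [-0.501, -0.005, -0.865]]
wrist_force: [0.6, 0.3, 0.6]
grip_width: 0.007
```

```bash
python3 - <<'E'
from h import *
H=hf(YAW); go(B+H@[.03,0,.12],H@FL)
c=cam("wrist"); im=eyes.grab_frame("wrist"); cv2.imwrite("pics/w1.png",im); np.savez("w1.npz",K=c[0],T=c[1])
for n,p in dict(bore=[0,0,0],ball=[.079,0,.064],pinL=[-.046,.016,.008],pinR=[-.046,-.016,.008],c1=[.075,.048,0],c2=[.075,-.048,0],c3=[-.055,.048,0],c4=[-.055,-.048,0]).items(): print(n,proj(c,B+H@p)*1.5625)
cv2.imwrite("pics/w1b.png",cv2.resize(im,(800,600),interpolation=cv2.INTER_CUBIC))
E
```

```text
t 2.0 tcp [ 0.5114 -0.0381  0.2114] dp_cm [-0.0142 -0.155  -0.2458] rot [0.0042 0.0026 0.0021] F [0.6    0.2965 0.6425] g 0.06
bore [391.2496 254.4995]
ball [390.4968 419.3838]
pinL [418.3546 179.6545]
pinR [363.7579 179.6665]
c1 [460.7558 361.5825]
c2 [322.1195 361.3079]
c3 [471.4965 163.638 ]
c4 [310.938  163.7041]
```

View pics/w1b.png

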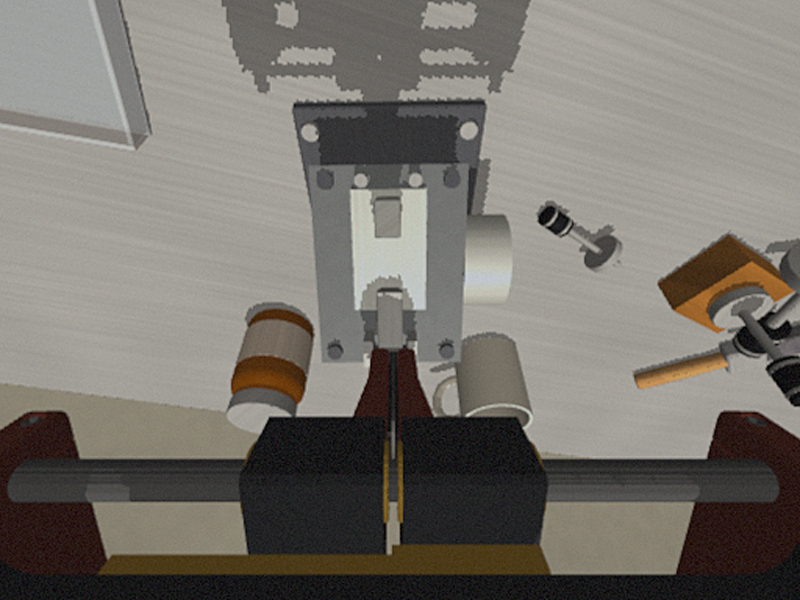

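The wrist view matches my model of the housing within 2–3 px. The pins are at (361,180) and (416,180), the lug at (388,217) and the finger nose at (388,293). I'll correct the housing pose slightly and work out the push waypoints.

```bash
sed -i 's/^YAW=.*/YAW=0.284; B=np.array([0.5443,-0.0317,0.090])/' h.py; python3 - <<'E'
from h import *
H=hf(YAW); p0=manip.state()["tool_pos"]; go(B+H@[.042,0,.12],H@FL)
for x,z in [(42,64),(51,58),(67,50),(80,39),(86,31),(90,27)]:
    p=B+H@np.array([x/1e3,0,z/1e3+.022]); print((p-p0)*100); p0=p
E
```

```text
t 2.05 tcp [ 0.5114 -0.0377  0.2119] dp_cm [ 1.0171 -0.0625  0.3029] rot [0.0046 0.0036 0.0131] F [-1.1153 -0.2701  0.0797] g 0.02
[ 2.649   0.4138 -2.6415]
[ 1.0362  0.3025 -0.0696]
[1.7141 0.5003 0.1072]
[ 1.6087  0.4696 -0.3026]
[ 0.8828  0.2577 -0.3928]
[ 0.5245  0.1531 -0.1464]
```

Request:
carry_out(dp=[[0.9,0.14,-0.9],[0.9,0.14,-0.9],[0.85,0.14,-0.85],[0.5,0.15,0],[0.5,0.15,0],[0.6,0.17,0],[0.6,0.17,0.05],[0.5,0.16,0.05],[0.55,0.16,-0.1],[0.55,0.16,-0.1]], delta_rot=[[0.004,0.003,0.013],[0,0,0],[0,0,0],[0,0,0],[0,0,0],[0,0,0],[0,0,0],[0,0,0],[0,0,0],[0,0,0]], gripper=[0,0,0,0,0,0,0,0,0,0])

```text
clock: 3.05
tool_pos: [0.5765, -0.0235, 0.1833]
orientation: [[-0.832, -0.278, 0.479], [-0.241, 0.961, 0.139], [-0.499, -0.0, -0.867]]
wrist_force: [-0.3, 0.4, -0.2]
grip_width: 0.006
```

Request:
carry_out(dp=[[0.5,0.15,-0.1],[0.45,0.13,-0.2],[0.45,0.13,-0.2],[0.3,0.08,-0.07],[0.25,0.07,-0.07],[0.2,0.06,0],[0,0,0]], delta_rot=[[0,0,0],[0,0,0],[0,0,0],[0,0,0],[0,0,0],[0,0,0],[0,0,0]], gripper=[0,0,0,0,0,0,0])

```text
clock: 3.75
tool_pos: [0.5977, -0.0172, 0.1768]
orientation: [[-0.832, -0.278, 0.479], [-0.241, 0.96, 0.139], [-0.499, 0.0, -0.867]]
wrist_force: [-0.1, -0.2, -0.2]
grip_width: 0.004
```

```bash
python3 - <<'E'
from h import *
H=hf(YAW); s=manip.state(); print("tip h-frame mm",H.T@(s["tool_pos"]+s["orientation"][:,2]*.022-B)*1e3)
go(B+H@[.0,0,.12],H@FL)
im=eyes.grab_frame("side"); cv2.imwrite("pics/s2.png",im)
ball_open=B+H@[.115,0,.013]; ball_shut=B+H@[.079,0,.064]; D=cam("side"); print(proj(D,ball_open),proj(D,ball_shut))
cv2.imwrite("pics/s2c.png",cv2.resize(im[170:290,190:350],(800,600),interpolation=cv2.INTER_CUBIC))
E
```

```text
tip h-frame mm [91.2343 -1.0935 25.5138]
t 3.75 tcp [ 0.5977 -0.0172  0.1768] dp_cm [-11.096   -3.127    1.7145] rot [ 0.0003 -0.0011  0.0019] F [-0.1495 -0.1557 -0.2317] g 0.03
[272.5791 190.7875] [251.8072 196.3757]
```

View pics/s2c.png

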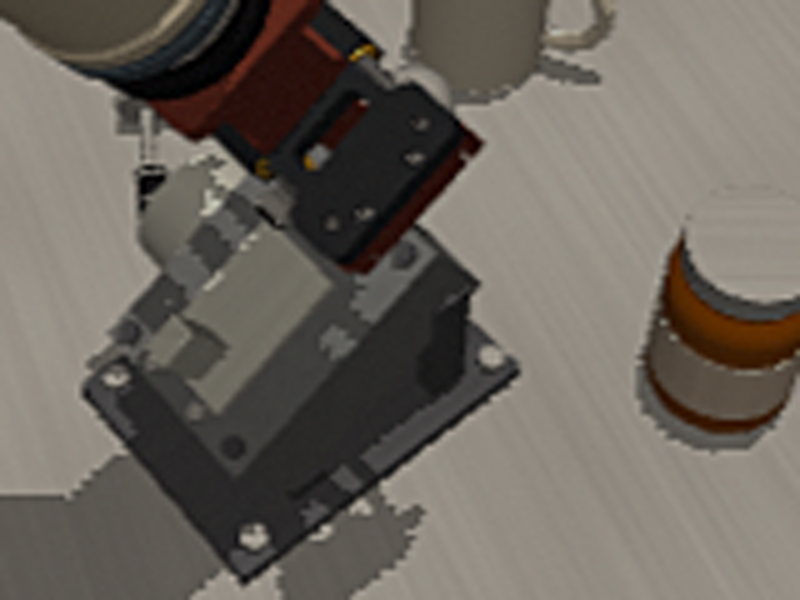

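The ball is now at about (430,85) in the crop, which is where the fully open position projects, so the finger is up. Next is the lug grasp.

```bash
python3 - <<'E'
from h import *
H=hf(YAW); w=np.load("w1.npz"); c=(w["K"],w["T"])
for p in [(-38,-7,39),(-18,7,39),(-38,0,5),(-18,0,5),(-42,-23,5),(34,23,5),(-46,16,8),(-46,-16,8)]: print(p,proj(c,B+H@(np.array(p)/1e3))*1.5625)
p0=manip.state()["tool_pos"]
for x,z in [(80,110),(-28,110),(-28,31)]:
    p=B+H@np.array([x/1e3,0,z/1e3]); print((p-p0)*100); p0=p
E
```

```text
(-38, -7, 39) [373.5555 197.1196]
(-18, 7, 39) [400.6127 235.311 ]
(-38, 0, 5) [388.3324 193.4197]
(-18, 0, 5) [388.7795 227.0654]
(-42, -23, 5) [349.6999 186.9051]
(34, 23, 5) [425.2075 307.2767]
(-46, 16, 8) [415.358  179.3171]
(-46, -16, 8) [360.7711 179.9127]
[-3.9554 -1.0408  4.8414]
[-8.9784 -2.6207 -5.4   ]
[ 3.7918  1.1068 -6.8416]
```

Request:
carry_out(dp=[[-1.9,-0.5,2.4],[-2.0,-0.5,2.4],[-3.0,-0.9,-1.8],[-3.0,-0.9,-1.8],[-3.0,-0.9,-1.8],[1.0,0.3,-1.8],[1.0,0.3,-1.8],[0.9,0.26,-1.6],[0.5,0.15,-1.0],[0.4,0.1,-0.64]], delta_rot=[[0,0,0],[0,0,0],[0,0,0],[0,0,0],[0,0,0],[0,0,0],[0,0,0],[0,0,0],[0,0,0],[0,0,0]], gripper=[3.2,3.2,3.2,3.2,3.2,3.2,3.2,3.2,3.2,3.2])

```text
clock: 4.8
tool_pos: [0.5064, -0.043, 0.1015]
orientation: [[-0.833, -0.279, 0.478], [-0.241, 0.96, 0.139], [-0.498, 0.001, -0.867]]
wrist_force: [-0.2, 0.6, 0.5]
grip_width: 0.366
```

```bash
python3 - <<'E'
from h import *
H=hf(YAW); go(B+H@[-.028,0,.031],H@FL)
E
```

```text
t 4.8 tcp [ 0.5064 -0.043   0.1015] dp_cm [-0.0301  0.0154  0.1376] rot [ 0.     -0.0021  0.0017] F [-0.2407  0.5998  0.4816] g 3.21
```

Request:
carry_out(dp=[[0,0,0.1],[0,0,0],[0,0,0],[0,0,0],[0,0,0],[-0.25,-0.07,0.43],[-0.5,-0.14,0.87],[-1,-0.28,1.73],[-1.5,-0.42,2.6],[-1.5,-0.42,2.6]], delta_rot=[[0,0,0],[0,0,0],[0,0,0],[0,0,0],[0,0,0],[0,0,0],[0,0,0],[0,0,0],[0,0,0],[0,0,0]], gripper=[0.5,0.5,0.5,0.5,0.5,0.5,0.5,0.5,0.5,0.5], squeeze=30)

```text
clock: 5.8
tool_pos: [0.4577, -0.0565, 0.1863]
orientation: [[-0.833, -0.279, 0.478], [-0.241, 0.96, 0.139], [-0.498, 0.0, -0.867]]
wrist_force: [1.4, -0.8, -0.4]
grip_width: 0.153
```

```bash
python3 - <<'E'
from h import *
k=1.5625;S=cam("scene")
t=np.array([onz(S,np.array(p)/k,.028) for p in [(150,290),(226,285),(232,352),(153,372)]])
w=np.load("w1.npz"); c=(w["K"],w["T"])
for p in [(150,134),(104,0),(0,127),(136,148),(0,115)]: print(p,onz(c,np.array(p)/k,.028))
print(t.mean(0),t[1]-t[0],t[2]-t[1],t[2]-t[3],t[3]-t[0])
H=hf(YAW);go(B,H@FL)
E
```

```text
(150, 134) [ 0.5387 -0.1956  0.028 ]
(104, 0) [ 0.4672 -0.208   0.028 ]
(0, 127) [ 0.5597 -0.2884  0.028 ]
(136, 148) [ 0.5516 -0.2061  0.028 ]
(0, 115) [ 0.5508 -0.2852  0.028 ]
[ 0.4852 -0.2671  0.028 ] [0.0165 0.1276 0.    ] [0.1493 0.0058 0.    ] [-0.0116  0.1181  0.    ] [0.1775 0.0154 0.    ]
t 5.8 tcp [ 0.4577 -0.0565  0.1863] dp_cm [ 8.6617  2.4797 -9.6258] rot [ 0.0003 -0.0028  0.0016] F [ 1.3966 -0.8051 -0.3684] g 1.34
```

```bash
python3 - <<'E'
from h import *
go([.461,-.269,.12],Ro.from_euler('z',.1).as_matrix()@FL)
E
```

```text
t 5.8 tcp [ 0.4577 -0.0565  0.1863] dp_cm [  0.3317 -21.2503  -6.6258] rot [-0.0996  0.512  -0.1781] F [ 1.3966 -0.8051 -0.3684] g 1.34
```

Request:
carry_out(dp=[[0.04,-2.6,0],[0.04,-2.7,0],[0.04,-2.7,0],[0.04,-2.7,-1.3],[0.04,-2.7,-1.3],[0.04,-2.6,-1.3],[0.04,-2.6,-1.3],[0.05,-2.6,-1.4],[0,0,0],[0,0,0]], delta_rot=[[-0.0125,0.064,-0.0222],[-0.0125,0.064,-0.0222],[-0.0125,0.064,-0.0222],[-0.0125,0.064,-0.0222],[-0.0125,0.064,-0.0222],[-0.0125,0.064,-0.0222],[-0.0125,0.064,-0.0222],[-0.0125,0.064,-0.0222],[0,0,0],[0,0,0]], gripper=[0.5,0.5,0.5,0.5,0.5,0.5,0.5,0.5,0.5,0.5])

```text
clock: 6.8
tool_pos: [0.462, -0.2684, 0.1192]
orientation: [[-0.995, -0.1, 0.0], [-0.1, 0.995, 0.001], [-0.001, 0.001, -1.0]]
wrist_force: [-0.7, 0.6, -0.9]
grip_width: 0.152
```

```bash
python3 - <<'E'
from h import *
go([.461,-.269,.038],Ro.from_euler('z',.1).as_matrix()@FL)
c=cam("wrist");im=eyes.grab_frame("wrist"); cv2.imwrite("pics/w3.png",cv2.resize(im,(800,600),interpolation=cv2.INTER_CUBIC)); np.savez("w3.npz",K=c[0],T=c[1])
E
```

```text
t 6.8 tcp [ 0.462  -0.2684  0.1192] dp_cm [-0.0974 -0.0647 -8.123 ] rot [-0.001   0.0005 -0.0001] F [-0.7014  0.6105 -0.8595] g 1.34
```

View pics/w3.png

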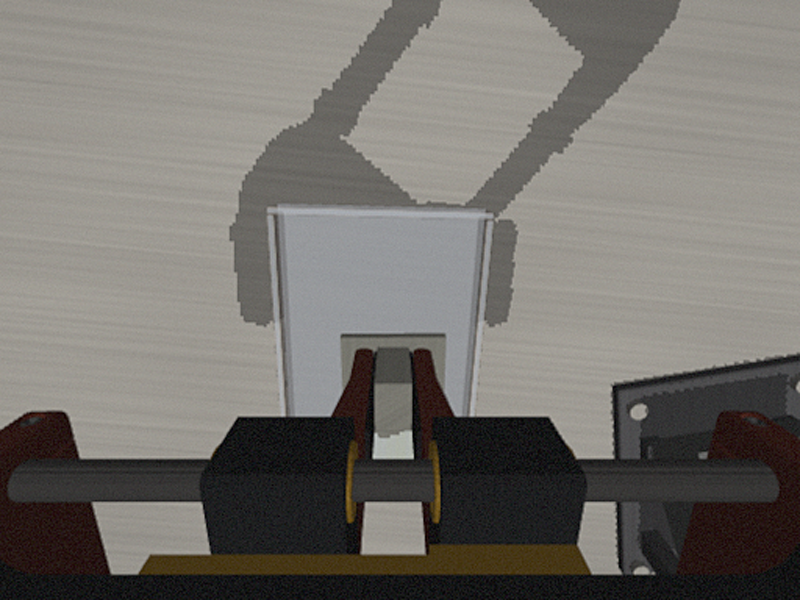

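The plate is held square. The tray's near rim corners are at (270,208) and (494,212), so I can compute its centre.

```bash
python3 - <<'E'
from h import *
w=np.load("w3.npz"); c=(w["K"],w["T"]); a=onz(c,np.array((270,208))/1.5625,.028); b=onz(c,np.array((494,212))/1.5625,.028)
d=(b-a)/np.linalg.norm(b-a); print(a,b,np.linalg.norm(b-a)); ctr=(a+b)/2+np.array([d[1],-d[0],0])*.08; print(ctr, np.arctan2(-d[0],d[1]))
t=ctr-np.array([.024,.0024,0]); t[2]=.042; go(t,Ro.from_euler('z',.1).as_matrix()@FL)
E
```

```text
[ 0.4054 -0.3408  0.028 ] [ 0.3954 -0.2191  0.028 ] 0.12212861855629566
[ 0.4802 -0.2734  0.028 ] 0.08170078153698994
t 6.85 tcp [ 0.4622 -0.2682  0.1202] dp_cm [-0.6017 -0.7681 -7.8219] rot [ 0.0001  0.0022 -0.0005] F [ 0.1926  0.7219 -0.5164] g 1.38
```

Request:
carry_out(dp=[[-0.3,-0.4,-2.2],[-0.3,-0.3,-2.2],[0,0,-2.0],[0,0,-1.0],[0,0,-0.5],[0,0,-0.2],[0,0,-0.1],[0,0,0]], delta_rot=[[0,0,0],[0,0,0],[0,0,0],[0,0,0],[0,0,0],[0,0,0],[0,0,0],[0,0,0]], gripper=[0.5,0.5,0.5,0.5,0.5,0.5,0.5,0.5])

```text
clock: 7.65
tool_pos: [0.4568, -0.2757, 0.0386]
orientation: [[-0.995, -0.101, 0.003], [-0.101, 0.995, -0.002], [-0.003, -0.002, -1.0]]
wrist_force: [0.2, -0.4, -1.3]
grip_width: 0.159
```

Request:
carry_out(dp=[[0,0,-0.1],[0,0,-0.1],[0,0,-0.1],[0,0,0]], delta_rot=[[0,0,0],[0,0,0],[0,0,0],[0,0,0]], gripper=[0.5,0.5,0.5,0.5])

```text
clock: 8.05
tool_pos: [0.4567, -0.2758, 0.0363]
orientation: [[-0.995, -0.1, 0.002], [-0.1, 0.995, -0.001], [-0.002, -0.002, -1.0]]
wrist_force: [-2.3, 1.0, 6.5]
grip_width: 0.157
```

Contact at 6.5 N, so the plate is on the tray floor. I'll release, rise and move to look straight down at the bore.

Request:
carry_out(dp=[[0,0,0],[0,0,0],[0,0,0],[0,0,0.5],[0,0,2.0],[0,0,4.0],[0,0,4.0],[0,0,4.5],[1.2,3.5,3],[1.2,3.5,2]], delta_rot=[[0,0,0],[0,0,0],[0,0,0],[0,0,0],[0,0,0],[0,0,0],[0,0,0],[0,0,0],[0,0,0.05],[0,0,0.05]], gripper=[3,3,3,3,3,3,3,3,3,3])

```text
clock: 9.05
tool_pos: [0.4807, -0.2056, 0.2383]
orientation: [[-0.98, -0.199, 0.005], [-0.199, 0.98, -0.003], [-0.005, -0.004, -1.0]]
wrist_force: [0.6, 0.6, -0.1]
grip_width: 0.338
```

Request:
carry_out(dp=[[1.3,3.5,0],[1.3,3.5,0],[1.3,3.5,0],[1.2,3.5,0],[1.2,3.5,0],[0,0,0],[0,0,0],[0,0,0]], delta_rot=[[0,0,0.05],[0,0,0.03],[0,0,0],[0,0,0],[0,0,0],[0,0,0],[0,0,0],[0,0,0]], gripper=[3,3,3,3,3,3,3,3])

```text
clock: 9.85
tool_pos: [0.5431, -0.0313, 0.2348]
orientation: [[-0.961, -0.276, 0.001], [-0.276, 0.961, -0.001], [-0.001, -0.001, -1.0]]
wrist_force: [0.3, 0.2, -0.4]
grip_width: 0.34
```

```bash
python3 - <<'E'
from h import *
H=hf(YAW); go([.5579,.2961,.24],Ro.from_euler('z',.284).as_matrix()@FL)
c=cam("wrist");im=eyes.grab_frame("wrist"); cv2.imwrite("pics/w4.png",cv2.resize(im,(800,600),interpolation=cv2.INTER_CUBIC)); np.savez("w4.npz",K=c[0],T=c[1])
for p in [(0,0,0),(-46,16,8),(-46,-16,8),(115,0,13),(55,0,0)]: print(p,proj(c,B+H@(np.array(p)/1e3))*1.5625)
print(proj(c,[.4802,-.2734,.028])*1.5625)
E
```

```text
t 9.85 tcp [ 0.5431 -0.0313  0.2348] dp_cm [ 1.478  32.7385  0.523 ] rot [0.0009 0.0015 0.0041] F [ 0.3473  0.1688 -0.4134] g 2.99
(0, 0, 0) [391.5953 293.5601]
(-46, 16, 8) [413.575  228.6318]
(-46, -16, 8) [369.0682 228.8477]
(115, 0, 13) [392.1172 467.9278]
(55, 0, 0) [391.8696 371.5827]
[110.4755 109.3743]
```

View pics/w4.png

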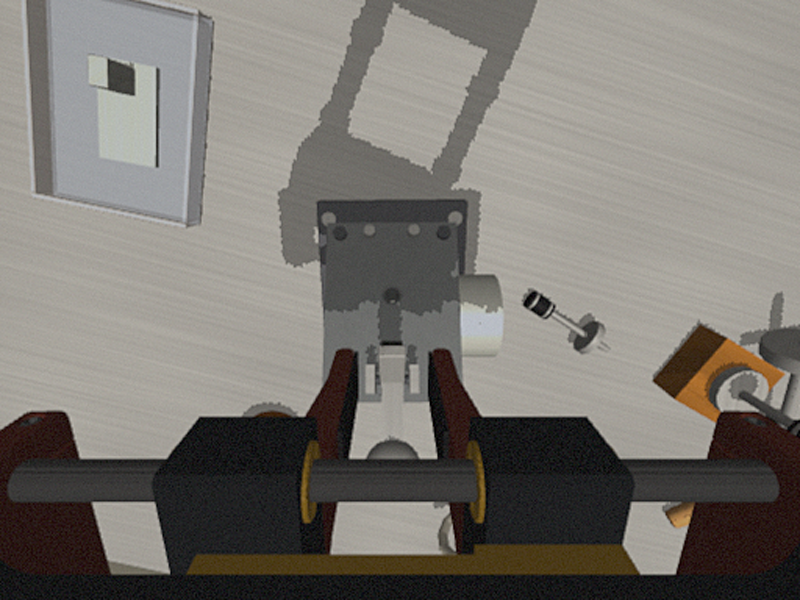

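The bore is uncovered at (392,295), predicted at (391.6,293.6). The finger is up, and the plate lies flat with its lug up in the tray. Now to the stand.

Request:
carry_out(dp=[[0.2,4.1,0.1],[0.2,4.1,0.1],[0.2,4.1,0.1],[0.2,4.1,0.1],[0.2,4.1,0.1],[0.2,4.1,0],[0.2,4.1,0],[0.1,4.0,0],[0,0,0],[0,0,0]], delta_rot=[[0,0,0],[0,0,0],[0,0,0],[0,0,0],[0,0,0],[0,0,0],[0,0,0],[0,0,0],[0,0,0],[0,0,0]], gripper=[5,5,5,5,5,5,5,5,5,5])

```text
clock: 10.9
tool_pos: [0.5585, 0.2959, 0.2393]
orientation: [[-0.961, -0.277, 0.001], [-0.277, 0.961, -0.001], [-0.001, -0.002, -1.0]]
wrist_force: [-0.1, -0.1, -0.2]
grip_width: 0.565
```

```bash
python3 - <<'E'
from h import *
go([.5579,.2961,.24],Ro.from_euler('z',.284).as_matrix()@FL)
c=cam("wrist");im=eyes.grab_frame("wrist"); cv2.imwrite("pics/w5.png",cv2.resize(im,(800,600),interpolation=cv2.INTER_CUBIC)); np.savez("w5.npz",K=c[0],T=c[1])
for z in (.035,.103,.119,.135): print(z,proj(c,[.5579,.2961,z])*1.5625)
E
```

```text
t 10.9 tcp [0.5585 0.2959 0.2393] dp_cm [-0.0647  0.0222  0.0723] rot [0.0013 0.001  0.0035] F [-0.0758 -0.1412 -0.2473] g 4.96
0.035 [393.1782 272.0122]
0.103 [393.2304 294.9615]
0.119 [393.2463 301.9454]
0.135 [393.2641 309.756 ]
```

View pics/w5.png

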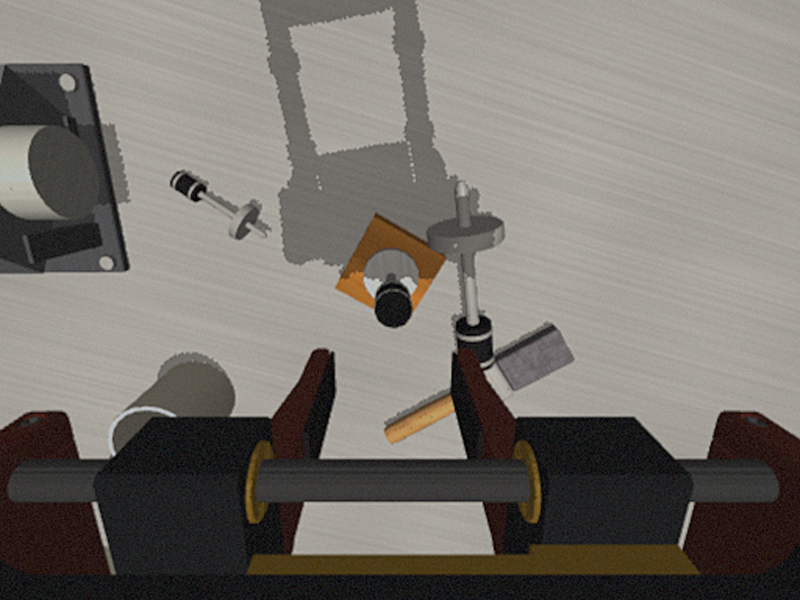

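```bash
python3 - <<'E'
from h import *
w=np.load("w5.npz"); c=(w["K"],w["T"]); k=1.5625
print("bigproj",proj(c,[.4528,.317,.1463])*k, proj(c,[.4528,.317,0])*k)
for z in (.1,.13,.146): print(z,onz(c,np.array((475,332))/k,z))
print("tip",onz(c,np.array((461,186))/k,0))
S,D=cam("scene"),cam("side")
print(tri([(S,np.array((528,205))/k),(D,np.array((246,200))/k),(c,np.array((475,332))/k)]))
im=cv2.imread("pics/w5.png"); m=(im.max(2)<60).astype(np.uint8)[270:345,340:440]
n,l,s,ce=cv2.connectedComponentsWithStats(m); print(s,ce+[340,270])
print("knob z119",onz(c,np.array((393.5,302))/k,.119))
g=(cv2.cvtColor(im,cv2.COLOR_BGR2GRAY))
print("stand corner pts", [onz(c,np.array(p)/k,.035) for p in [(376,214),(445,260)]])
E
```

```text
bigproj [486.9351 144.7655] [450.2815 154.5971]
0.1 [0.5693 0.3607 0.1   ]
0.13 [0.5595 0.3513 0.13  ]
0.146 [0.5543 0.3463 0.146 ]
tip [0.4749 0.3343 0.    ]
(array([0.4924, 0.306 , 0.1822]), [np.float64(0.010397809362000542), np.float64(0.04604037842980106), np.float64(0.05306803733852762)])
[[   0    0  100   75 6270]
 [  48    6    1    1    1]
 [  47   10    1    1    1]
 [  35   12   37   46 1228]] [[388.8756 307.3159]
 [388.     276.    ]
 [387.     280.    ]
 [392.6914 305.434 ]]
knob z119 [0.5579 0.2963 0.119 ]
stand corner pts [array([0.5152, 0.2693, 0.035 ]), array([0.5359, 0.3352, 0.035 ])]
```

```bash
python3 - <<'E'
from h import *
k=1.5625
a=eyes.grab_frame("scene"); b=eyes.grab_frame("side"); cv2.imwrite("pics/sc6.png",a); cv2.imwrite("pics/sd6.png",b)
f=lambda im,x,y,w,h,s:cv2.resize(im[y:y+h,x:x+w],(w*s,h*s),interpolation=cv2.INTER_CUBIC)
out=np.zeros((600,800,3),np.uint8)
out[:300,:400]=f(a,270,90,133,100,3)[:300,:400].copy() if 0 else cv2.resize(a[90:190,270:403],(400,300)); out[:300,400:]=cv2.resize(b[90:190,120:253],(400,300))
out[300:,:400]=cv2.resize(cv2.imread("pics/scene0.png")[90:190,270:403],(400,300)); out[300:,400:]=cv2.resize(cv2.imread("pics/side0.png")[90:190,120:253],(400,300))
cv2.imwrite("pics/cmp6.png",cv2.convertScaleAbs(out,alpha=1.4))
E
```

```text
(no output)
```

View pics/cmp6.png

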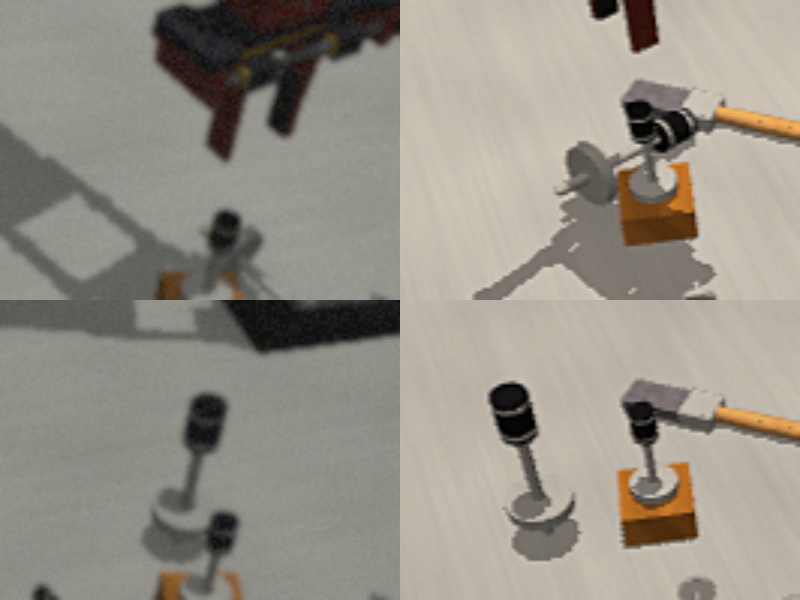

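The large look-alike gauge, which was standing unsupported on the table, has toppled by itself, since the arm never came near it. It now lies behind the stand, and the brush and the gauge in the stand look unmoved. I'll grasp the middle gauge's knob.

Request:
carry_out(dp=[[0,0,-3],[0,0,-3],[0,0,-3],[0,0,-1.7],[0,0,-1.0],[0,0,0],[0,0,0],[0,0,0],[0,0,0],[0,0,0]], delta_rot=[[0,0,0],[0,0,0],[0,0,0],[0,0,0],[0,0,0],[0,0,0],[0,0,0],[0,0,0],[0,0,0],[0,0,0]], gripper=[4.5,4.5,4.5,4.5,4.5,4.5,2,2,2,2], squeeze=40)

```text
clock: 12.05
tool_pos: [0.5592, 0.296, 0.1242]
orientation: [[-0.961, -0.276, 0.004], [-0.276, 0.961, -0.001], [-0.004, -0.002, -1.0]]
wrist_force: [0.5, -3.6, 3.8]
grip_width: 0.268
```

Request:
carry_out(dp=[[0,0,0],[0,0,0],[0,0,0.5],[0,0,1.5],[0,0,2.5],[0,0,4],[0,0,4],[0,0,0]], delta_rot=[[0,0,0],[0,0,0],[0,0,0],[0,0,0],[0,0,0],[0,0,0],[0,0,0],[0,0,0]], gripper=[2,2,2,2,2,2,2,2])

```text
clock: 12.85
tool_pos: [0.5592, 0.298, 0.2565]
orientation: [[-0.961, -0.278, 0.011], [-0.278, 0.961, 0.006], [-0.013, 0.003, -1.0]]
wrist_force: [1.3, 0.1, -0.6]
grip_width: 0.269
```

```bash
python3 - <<'E'
from h import *
H=hf(YAW); go(B+H@[0,0,.175],H@FL)
c=cam("wrist");im=eyes.grab_frame("wrist"); cv2.imwrite("pics/w7.png",cv2.resize(im,(800,600),interpolation=cv2.INTER_CUBIC)); np.savez("w7.npz",K=c[0],T=c[1])
s=manip.state()
for d in (.022,.111-.03,.111): print(d,proj(c,s["tool_pos"]+s["orientation"][:,2]*d)*1.5625)
E
```

```text
t 12.85 tcp [0.5592 0.298  0.2565] dp_cm [ -9.8883 -35.4226  -1.4952] rot [ 0.14   -0.4913  0.0016] F [ 1.318   0.0526 -0.5522] g 2.36
0.022 [391.9619 366.8607]
0.081 [391.9427 320.2018]
0.111 [391.9361 303.9879]
```

View pics/w7.png

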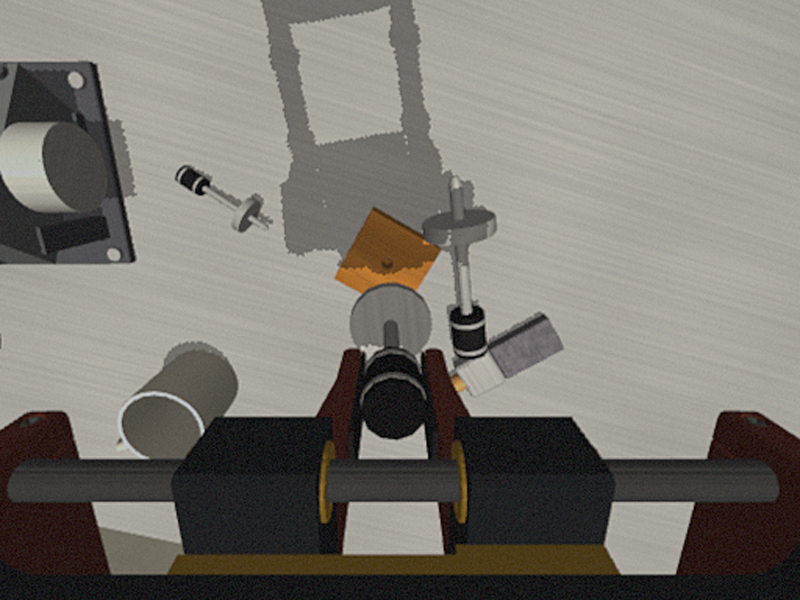

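```bash
python3 - <<'E'
from h import *
w=np.load("w7.npz"); c=(w["K"],w["T"]); s=manip.state(); R=s["orientation"];p=s["tool_pos"]
t=np.linspace(0,2*np.pi,361)
for d in (.084,.080,.074,.070):
    P=np.array([proj(c,p+R@[.023*np.cos(a),.023*np.sin(a),d])*1.5625 for a in t]); print(d,P.min(0),P.max(0))
im=cv2.imread("pics/w7.png").astype(int)
print("col386 rows270-300",im[270:300:2,386].mean(1)); print("row318 L",im[318,340:364:2].mean(1),"R",im[318,420:444:2].mean(1))
print("row 345 rod",im[330,376:406:2].mean(1))
E
```

```text
0.084 [352.4113 280.1651] [431.4619 354.495 ]
0.08 [351.7794 282.009 ] [432.0955 357.388 ]
0.074 [350.7926 284.8916] [433.0848 361.9   ]
0.07 [350.1074 286.8959] [433.7719 365.0295]
col386 rows270-300 [ 71.6667  73.3333 105.6667 119.     116.     123.3333 103.3333  68.6667
  84.3333 120.     116.     111.6667 111.     116.6667 112.6667]
row318 L [164.     164.     164.3333 165.3333 163.3333 123.3333 109.     114.6667
 117.6667 118.3333 112.3333 116.    ] R [112.3333 112.     112.3333 114.3333 106.6667 123.3333 156.3333 168.
 164.     163.6667 163.6667 163.6667]
row 345 rod [116.3333 115.6667 113.6667 102.6667  68.3333  64.6667  70.      67.6667
  73.6667  67.      65.      93.3333 114.6667 112.3333 110.3333]
```

The gauge is held straight: the disc spans columns 350–431 with its upper edge at row 284, within 1 mm of the tool axis. I'll carry it to above the bore while tilting.

Request:
carry_out(dp=[[-0.6,-2.0,0.2],[-1.1,-3.7,0.2],[-1.1,-3.7,0],[-1.1,-3.8,0],[-1.1,-3.8,0],[-1.1,-3.8,0],[-1.1,-3.8,0],[-1.1,-3.8,0],[-1.1,-3.8,0],[-1.1,-3.6,0]], delta_rot=[[0.014,-0.049,0],[0.014,-0.049,0],[0.014,-0.049,0],[0.014,-0.049,0],[0.014,-0.049,0],[0.014,-0.049,0],[0.014,-0.049,0],[0.014,-0.049,0],[0.014,-0.049,0],[0.014,-0.049,0]], gripper=[2,2,2,2,2,2,2,2,2,2])

```text
clock: 13.9
tool_pos: [0.4522, -0.0619, 0.2498]
orientation: [[-0.838, -0.278, 0.47], [-0.242, 0.961, 0.136], [-0.49, -0.0, -0.872]]
wrist_force: [1.0, -0.8, -2.2]
grip_width: 0.264
```

Request:
carry_out(dp=[[0,0,0],[0,0,0],[0,0,0]], delta_rot=[[0,0,0],[0,0,0],[0,0,0]], gripper=[2,2,2])

```text
clock: 14.2
tool_pos: [0.4533, -0.0603, 0.2508]
orientation: [[-0.839, -0.278, 0.469], [-0.242, 0.961, 0.135], [-0.488, -0.0, -0.873]]
wrist_force: [-0.2, 1.6, -1.6]
grip_width: 0.266
```

```bash
python3 - <<'E'
from h import *
H=hf(YAW); go(B+H@[0,.0006,.133],H@FL)
c=cam("wrist");im=eyes.grab_frame("wrist"); cv2.imwrite("pics/w8.png",cv2.resize(im,(800,600),interpolation=cv2.INTER_CUBIC)); np.savez("w8.npz",K=c[0],T=c[1])
s=manip.state()
print("bore",proj(c,B)*1.5625,"tip",proj(c,s["tool_pos"]+s["orientation"]@[0,-.0006,.113])*1.5625,"bore height",H.T@(s["tool_pos"]-B))
for q in [(-46,16,8),(-46,-16,8)]: print(proj(c,B+H@np.array(q)/1e3 if 0 else B+H@(np.array(q)/1e3))*1.5625)
E
```

```text
t 14.2 tcp [ 0.4533 -0.0603  0.2508] dp_cm [ 2.6954  1.0581 -4.563 ] rot [ 0.0039 -0.0133  0.0026] F [-0.1786  1.6007 -1.5641] g 2.34
bore [395.3143 283.4859] tip [392.2963 306.939 ] bore height [-0.0018 -0.0016  0.187 ]
[416.2627 227.5465]
[374.3442 227.6713]
```

View pics/w8.png

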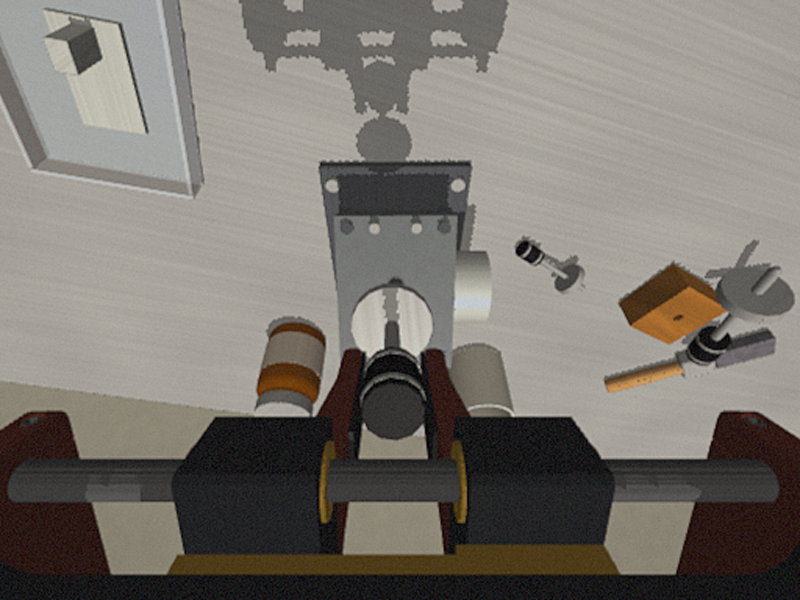

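The bore is visible at (396,282), predicted at (395,283.5), and the gauge has not moved in the grip. I'll align and go down to 20 mm above the face.

Request:
carry_out(dp=[[0.9,0.35,-1.5],[0.9,0.35,-1.5],[0.9,0.35,-1.56],[0,0,0],[0,0,0],[0,0,0]], delta_rot=[[0.004,-0.013,0.002],[0,0,0],[0,0,0],[0,0,0],[0,0,0],[0,0,0]], gripper=[2,2,2,2,2,2])

```text
clock: 14.85
tool_pos: [0.4805, -0.0502, 0.2072]
orientation: [[-0.83, -0.28, 0.482], [-0.243, 0.96, 0.139], [-0.502, -0.002, -0.865]]
wrist_force: [0.6, 0.5, -0.9]
grip_width: 0.267
```

```bash
python3 - <<'E'
from h import *
H=hf(YAW); go(B+H@[0,.0006,.133],H@FL); go(B+H@[0,.0006,.090],H@FL)
E
```

```text
t 14.85 tcp [ 0.4805 -0.0502  0.2072] dp_cm [-0.0246  0.047  -0.2003] rot [0.0016 0.0024 0.0003] F [ 0.5732  0.4539 -0.9069] g 2.34
t 14.85 tcp [ 0.4805 -0.0502  0.2072] dp_cm [ 2.0393  0.6494 -3.9243] rot [0.0016 0.0024 0.0003] F [ 0.5732  0.4539 -0.9069] g 2.34
```

Request:
carry_out(dp=[[0.1,0.06,-0.33],[0.24,0.074,-0.45],[0.24,0.074,-0.45],[0.24,0.074,-0.45],[0.24,0.074,-0.45],[0.24,0.074,-0.45],[0.24,0.074,-0.45],[0.24,0.074,-0.45],[0.24,0.074,-0.44],[0,0,0]], delta_rot=[[0,0,0],[0,0,0],[0,0,0],[0,0,0],[0,0,0],[0,0,0],[0,0,0],[0,0,0],[0,0,0],[0,0,0]], gripper=[2,2,2,2,2,2,2,2,2,2])

```text
clock: 15.85
tool_pos: [0.5007, -0.0442, 0.1661]
orientation: [[-0.831, -0.278, 0.481], [-0.241, 0.96, 0.139], [-0.501, -0.001, -0.866]]
wrist_force: [1.6, 1.4, -1.4]
grip_width: 0.266
```

```bash
python3 - <<'E'
from h import *
H=hf(YAW); go(B+H@[0,.0006,.080],H@FL); s=manip.state(); print("hpos",H.T@(s["tool_pos"]-B)*1e3,"hF",H.T@s["wrist_force"])
E
```

```text
t 15.85 tcp [ 0.5007 -0.0442  0.1661] dp_cm [ 0.5079  0.1844 -0.6811] rot [0.0006 0.0009 0.0019] F [ 1.5537  1.4315 -1.4457] g 2.33
hpos [-1.2644  0.2534 88.5948] hF [ 0.9162  0.9388 -2.1982]
```

Request:
carry_out(dp=[[0.1,0.03,-0.08],[0.1,0.03,-0.14],[0.1,0.03,-0.17],[0.1,0.03,-0.17],[0,0,0]], delta_rot=[[0,0,0],[0,0,0],[0,0,0],[0,0,0],[0,0,0]], gripper=[2,2,2,2,2])

```text
clock: 16.35
tool_pos: [0.5045, -0.0434, 0.1612]
orientation: [[-0.831, -0.278, 0.481], [-0.242, 0.961, 0.138], [-0.501, -0.002, -0.866]]
wrist_force: [-0.5, -0.5, -0.0]
grip_width: 0.265
```

Request:
carry_out(dp=[[0.1,0.03,-0.17],[0.1,0.03,-0.17],[0.05,0.015,-0.09],[0,0,0]], delta_rot=[[0,0,0],[0,0,0],[0,0,0],[0,0,0]], gripper=[2,2,2,2])

```text
clock: 16.75
tool_pos: [0.5071, -0.0427, 0.1568]
orientation: [[-0.831, -0.278, 0.481], [-0.241, 0.961, 0.138], [-0.501, -0.002, -0.866]]
wrist_force: [-0.8, -0.2, 0.3]
grip_width: 0.262
```

```bash
cat >> h.py <<'E'
def rep():
    H=hf(YAW); s=manip.state(); print("t",s["clock"],"hpos",H.T@(s["tool_pos"]-B)*1e3,"hF",H.T@s["wrist_force"],"rot",Ro.from_matrix(H@FL@s["orientation"].T).as_rotvec(),s["torque"],s["grip_width"]*87.8)
E
python3 -c "from h import *; rep()"
```

```text
t 16.75 hpos [-0.2203 -0.0889 77.2206] hF [-0.5388  0.0355  0.6185] rot [0.0014 0.0014 0.0024] [-0.2596  0.376  -0.1053] 22.963909148785923
```

Request:
carry_out(dp=[[0.05,0.014,-0.087],[0.05,0.014,-0.087],[0.05,0.014,-0.087],[0,0,0]], delta_rot=[[0,0,0],[0,0,0],[0,0,0],[0,0,0]], gripper=[2,2,2,2])

```text
clock: 17.15
tool_pos: [0.5086, -0.0422, 0.1542]
orientation: [[-0.831, -0.278, 0.481], [-0.241, 0.961, 0.138], [-0.501, -0.002, -0.866]]
wrist_force: [-0.9, -1.0, -0.7]
grip_width: 0.266
```

Request:
carry_out(dp=[[0.05,0.014,-0.087],[0.05,0.014,-0.087],[0,0,0]], delta_rot=[[0,0,0],[0,0,0],[0,0,0]], gripper=[2,2,2])

```text
clock: 17.45
tool_pos: [0.5095, -0.0418, 0.1524]
orientation: [[-0.831, -0.278, 0.481], [-0.241, 0.961, 0.138], [-0.501, -0.001, -0.866]]
wrist_force: [-0.9, -2.3, 0.1]
grip_width: 0.261
```

```bash
python3 -c "from h import *; rep()"
```

```text
t 17.45 hpos [-0.1384  0.0252 72.1679] hF [-1.2643 -1.9034  0.8632] rot [0.0011 0.0013 0.0022] [-0.2474  0.4166 -0.1047] 22.95132926972005
```

Request:
carry_out(dp=[[0.05,0.014,-0.087],[0.05,0.014,-0.087],[0,0,0]], delta_rot=[[0,0,0],[0,0,0],[0,0,0]], gripper=[2,2,2])

```text
clock: 17.75
tool_pos: [0.5105, -0.0415, 0.1507]
orientation: [[-0.831, -0.278, 0.481], [-0.241, 0.961, 0.138], [-0.501, -0.001, -0.866]]
wrist_force: [-0.9, -0.4, -1.0]
grip_width: 0.268
```

Request:
carry_out(dp=[[0.05,0.014,-0.087],[0.05,0.014,-0.087],[0,0,0]], delta_rot=[[0,0,0],[0,0,0],[0,0,0]], gripper=[2,2,2])

```text
clock: 18.05
tool_pos: [0.5115, -0.0412, 0.1493]
orientation: [[-0.831, -0.278, 0.482], [-0.242, 0.96, 0.138], [-0.501, -0.002, -0.865]]
wrist_force: [-2.3, -1.1, 1.9]
grip_width: 0.275
```

```bash
python3 -c "from h import *; rep()"
```

```text
t 18.05 hpos [ 0.0861  0.0651 68.381 ] hF [-1.2348 -0.3779  2.9185] rot [0.0012 0.0015 0.002 ] [-0.2527  0.5667 -0.0673] 24.170401523147493
```

Request:
carry_out(dp=[[0.05,0.014,-0.087],[0.05,0.014,-0.087],[0,0,0]], delta_rot=[[0,0,0],[0,0,0],[0,0,0]], gripper=[2,2,2], squeeze=50)

```text
clock: 18.35
tool_pos: [0.5125, -0.0411, 0.1493]
orientation: [[-0.83, -0.279, 0.482], [-0.242, 0.96, 0.138], [-0.502, -0.003, -0.865]]
wrist_force: [-10.5, -1.8, 10.1]
grip_width: 0.264
```

```bash
python3 -c "from h import *; rep()"
```

```text
t 18.35 hpos [ 0.9224 -0.0938 67.8941] hF [-4.0915  1.2194 14.0709] rot [0.002  0.0026 0.0016] [-0.132   1.357   0.1642] 23.156186888253036
```

The rod has bottomed out: 14 N axially at about 45 mm depth. I'll press a little more and hold for 2 s.

Request:
carry_out(dp=[[0,0,-0.1],[0,0,-0.06],[0,0,0],[0,0,0]], delta_rot=[[0,0,0],[0,0,0],[0,0,0],[0,0,0]], gripper=[2,2,2,2])

```text
clock: 18.75
tool_pos: [0.5129, -0.0412, 0.1491]
orientation: [[-0.829, -0.279, 0.484], [-0.243, 0.96, 0.137], [-0.503, -0.004, -0.864]]
wrist_force: [-13.7, -2.9, 14.0]
grip_width: 0.264
```

```bash
python3 -c "from h import *; rep()"
```

```text
t 18.75 hpos [ 1.0955 -0.3169 67.601 ] hF [-5.1033  1.0495 19.0876] rot [0.0025 0.0045 0.0017] [-0.0233  1.576   0.1905] 23.194663801958622
```

Request:
carry_out(dp=[[0,0,0],[0,0,0],[0,0,0],[0,0,0],[0,0,0],[0,0,0],[0,0,0],[0,0,0],[0,0,0],[0,0,0]], delta_rot=[[0,0,0],[0,0,0],[0,0,0],[0,0,0],[0,0,0],[0,0,0],[0,0,0],[0,0,0],[0,0,0],[0,0,0]], gripper=[2,2,2,2,2,2,2,2,2,2])

```text
clock: 19.75
tool_pos: [0.5128, -0.0412, 0.1491]
orientation: [[-0.829, -0.279, 0.484], [-0.243, 0.96, 0.137], [-0.503, -0.004, -0.864]]
wrist_force: [-13.8, -2.8, 13.9]
grip_width: 0.272
```

Request:
carry_out(dp=[[0,0,0],[0,0,0],[0,0,0],[0,0,0],[0,0,0],[0,0,0],[0,0,0],[0,0,0],[0,0,0],[0,0,0]], delta_rot=[[0,0,0],[0,0,0],[0,0,0],[0,0,0],[0,0,0],[0,0,0],[0,0,0],[0,0,0],[0,0,0],[0,0,0]], gripper=[2,2,2,2,2,2,2,2,2,2])

```text
clock: 20.75
tool_pos: [0.5128, -0.0412, 0.1491]
orientation: [[-0.829, -0.279, 0.484], [-0.243, 0.96, 0.137], [-0.503, -0.004, -0.864]]
wrist_force: [-13.3, -3.2, 14.0]
grip_width: 0.265
```

Request:
carry_out(dp=[[0,0,0],[0,0,0],[0,0,0]], delta_rot=[[0,0,0],[0,0,0],[0,0,0]], gripper=[2,2,2])

```text
clock: 21.05
tool_pos: [0.5128, -0.0412, 0.1491]
orientation: [[-0.829, -0.279, 0.484], [-0.243, 0.96, 0.137], [-0.503, -0.004, -0.864]]
wrist_force: [-13.2, -1.9, 15.0]
grip_width: 0.266
```

```bash
python3 -c "from h import *; rep()"
```

```text
t 21.05 hpos [ 1.0688 -0.2893 67.5683] hF [-3.9415  1.8811 19.5677] rot [0.0025 0.0045 0.0016] [-0.0333  1.5442  0.2118] 23.362095539293172
```

Request:
carry_out(dp=[[-0.05,-0.014,0.08],[0,0,0],[0,0,0],[0,0,0],[0,0,0],[0,0,0],[0,0,0],[-0.25,-0.07,0.43],[-0.5,-0.14,0.87],[-1,-0.28,1.73]], delta_rot=[[0,0,0],[0,0,0],[0,0,0],[0,0,0],[0,0,0],[0,0,0],[0,0,0],[0,0,0],[0,0,0],[0,0,0]], gripper=[2,4.5,4.5,4.5,4.5,4.5,4.5,4.5,4.5,4.5])

```text
clock: 22.05
tool_pos: [0.4937, -0.0458, 0.1763]
orientation: [[-0.832, -0.279, 0.479], [-0.241, 0.96, 0.139], [-0.499, -0.0, -0.867]]
wrist_force: [0.1, -0.1, 0.5]
grip_width: 0.509
```

Request:
carry_out(dp=[[-1.5,-0.42,2.6],[-1.5,-0.42,2.6],[-1.5,-0.42,2.6],[-1.5,-0.42,2.6],[0,0,0],[0,0,0],[0,0,0]], delta_rot=[[0,0,0],[0,0,0],[0,0,0],[0,0,0],[0,0,0],[0,0,0],[0,0,0]], gripper=[4.5,4.5,4.5,4.5,4.5,4.5,4.5])

```text
clock: 22.75
tool_pos: [0.4345, -0.0627, 0.2793]
orientation: [[-0.832, -0.278, 0.48], [-0.241, 0.961, 0.139], [-0.5, -0.0, -0.866]]
wrist_force: [0.4, 0.0, -0.3]
grip_width: 0.516
```

```bash
python3 - <<'E'
from h import *
rep(); H=hf(YAW)
c=cam("wrist");im=eyes.grab_frame("wrist"); a=eyes.grab_frame("side"); D=cam("side")
cv2.imwrite("pics/sd9.png",a)
out=np.zeros((600,800,3),np.uint8)
out[:300,:400]=cv2.resize(im[75:300,106:406],(400,300)); 
out[:300,400:]=cv2.resize(im[:225,:300],(400,300))
out[300:,:]=cv2.resize(a[165:285,190:350],(400,300),interpolation=cv2.INTER_CUBIC).repeat(1,0) if 0 else np.hstack([cv2.resize(a[165:285,190:350],(400,300),interpolation=cv2.INTER_CUBIC),cv2.resize(a[90:330,120:440],(400,300))])
cv2.imwrite("pics/f9.png",out)
for n,q in dict(tip=-.045,foot=0,disct=.01,knob=.063,top=.079).items(): print(n,"wristcrop",(proj(c,B+H@[0,0,q])-[106,75])*4/3,"sidecrop",(proj(D,B+H@[0,0,q])-[190,165])*2.5+[0,300])
E
```

```text
t 22.75 hpos [ -4.1674   1.0149 221.0363] hF [ 0.1871 -0.0997 -0.4457] rot [ 0.0004 -0.0005  0.0022] [-0.0513  0.2113  0.0356] 45.3309521121902
tip wristcrop [193.0574 123.9236] sidecrop [146.1319 476.4059]
foot wristcrop [192.942  133.0037] sidecrop [124.7785 466.5462]
disct wristcrop [192.9127 135.3145] sidecrop [119.7338 464.2168]
knob wristcrop [192.727  149.9316] sidecrop [ 90.9382 450.9209]
top wristcrop [192.6584 155.3277] sidecrop [ 81.4976 446.5618]
```

View pics/f9.png

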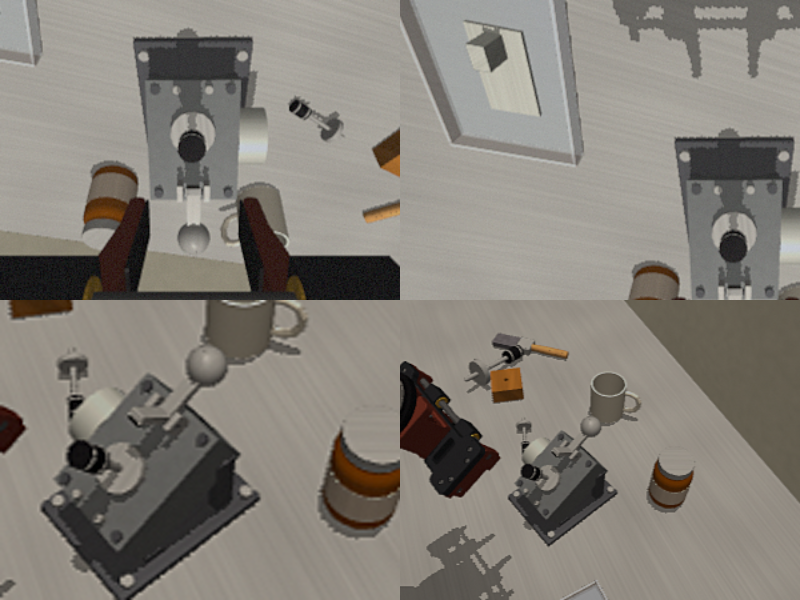

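The gauge stands in the bore with its disc on the face: knob at (192,148), predicted at (193,150). The finger is up, the plate is flat with its lug up in the tray, and the jar, mug and brush are where they were. I'll hand in.

```bash
python3 -c "
from h import *
print(manip.sign_off())"
```

```text
the job is handed in; nothing more can be done
None
```

I handed the job in at about 23 s on the robot's clock; no verdict was reported.

**What I did:** I pushed the finger open and laid the blanking plate flat, lug up, in the tray. Then I took the middle-sized gauge from the stand and lowered it along the bore until it bottomed out about 45 mm in. I pressed it there with about 19 N for 2.3 s, let go and backed clear.

**Last checks:**
- **Gauge:** the wrist view shows it standing in the bore with its disc on the face. The knob is within about 2 px of where I expected it.
- **Side view:** here the knob is off by about 2–3 px (roughly 4–5 mm). I put that down to camera calibration and the rod resting against the bore's down-slope side, but I did not confirm it. I also did not measure directly whether the disc sits flush on the face.
- **Other things:** the finger is up, the plate is flat in the tray, the jar, mug and brush look undisturbed, and the robot is touching nothing.

**Unplanned:** the large look-alike gauge, which had been standing unsupported on the table, toppled early in the run. It came to rest by the stand and brush. I recorded no contact with it and believe it fell by itself, but I did not see it fall.

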